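# Snap a focus-drive board into a microscope base and jog it

## Robot

A 7-joint arm with a two-finger parallel gripper is mounted at the origin on the work surface. World frame = base frame: x ahead of the robot, y to its left, z up, the work surface at z = 0. Lengths are in m, angles in rad, forces in N, time in s.
With the tool pointing down it reaches from about 0.35 to 0.9 m from the base axis. Payload 8.1 kg.
Tool frame: the origin (TCP) lies at the very end of the fingers, on their centre line; the grasp point (between the pads) lies 19 mm behind it (arm.tcp_to_grasp is the z of the grasp point in the tool frame, in m); z points along the fingers, y is the line along which they close (so a half turn about z gives the same grasp; the last joint's range is limited). The gripper opens to 92 mm and grips with 3 to 60 N. Pads are 19 mm wide; open, the fingers measure 130 mm over their backs; the gripper's body (75 mm by 190 mm) begins 47 mm behind the grasp point.
Start: joints at [1.053, 0.434, 0.025, 1.573, -0.012, 1.134, -0.075], TCP at [0.252, -0.572, 0.227] pointing down, gripper open.
Joint ranges: [-2.62, 2.62], [-0.44, 2.09], [-1.27, 1.32], [0.08, 2.57], [-1.32, 4.46], [0.12, 2], [-2.74, 2.74]. Speed limits (rad/s): [2.22, 2.22, 3.01, 3.01, 3.14, 3.14, 3.14].

## Interface

Orientations are given as a rotation vector (axis times angle).
In Python, from cell import readout, vision, sign_off, arm gives the robot as it stands. The module is installed in compiled form; this text tells all that it offers.
- The arm moves only by the shell command python3 -m creep 'ROWS' [FORCE]. ROWS is JSON, a list of rows, each a list of 5 numbers: the shift along the tool's x, y, z in units of 4 cm (1.0 is 4 cm), then the turn about the tool's z in units of 4 degrees (1.0 is 4 degrees), then the opening, from 0 (shut) to 1 (fully open). A call has 1 to 12 rows; each row shifts and turns the commanded pose from where the row before left it, along the tool's axes as they then stand; what a row does not reach is not made up. A row lasts 1/8 s, in which the tool goes at most 62.5 mm and 10.7 degrees, less where a joint would pass 70% of its speed; a pose out of reach is approached as far as the arm can. A call with a number of a shift or a turn outside -1 to 1 is refused whole. A call with a gripper value outside its range is refused whole. The fingers move at their own pace and stop on an object; FORCE is the grip in N (left out, the last holds). Time passes only in rows, so rows that do not move let the fingers close. It gives the time, the measured TCP pose, the force, the opening and the grip force at its end, in the units of the state.
- readout.observe(): the state, without advancing time (a new reading comes with each control period).
- vision.get_image(name): name is "side" or "top"; returns a dict with "pixels" (400x640x3 uint8, blue, green, red), "z_map" (400x640 float32, m along the optical axis (not along the pixel's ray), 0 where there is no reading), "camera_matrix" (3x3 intrinsics, pixels), "k1" (the pictures are not rectified: a ray, as slopes to the right and down, at radius r is drawn at 1 + k1 r^2 times it, then the intrinsics apply), "position" and "rotation" of the camera in the world. Camera axes: x right, y up, looking along -z (the intrinsics and any distortion apply to the point x, -y, -z); pixel columns grow to the right and rows downward; lengths in m; the calibration is good to about 2 mm. A picture is of the moment at which its call begins.
- sign_off(): hands the job in; it is judged then, once.
The state is a dict: "clock": time; "joints": joint angles; "dq": joint speeds; "joint_efforts": joint torques, N m; "position": TCP position; "ee_rot": TCP orientation; "force": force on the tool from outside, world axes, zero at the start; "ft_torque": the same for the moment, N m; "width": opening from 0.0 (shut) to 1.0 (fully open); "gripper_force": force on a finger pad.
Only numpy, scipy, OpenCV 4.12 (cv2) and the standard library are available. Lean on these libraries where they do the work, as an engineer would, in place of code of your own. Each camera call takes 0.05 s, during which the arm holds its last target. There are 200 camera calls.

## Task

Fit the green circuit board into the opened microscope base with its white plug socket towards the jog lever, pressing it down until all four barbed posts have clicked through and it lies fully home on their shoulders. Then test it: tilt the spring lever well over towards the green disc, never towards the grey one, hold it there for about one second, and let it spring back upright. Leave the jar, the screwdriver and the dish where they are.

Things in the scene. Friction and masses are not known exactly. Their poses are not given: they have to be found in the camera images.
- board: green circuit board, 110 (its x) by 160 mm (its y), 4 mm thick, 0.2 kg, lying parts up on the tray's 5 mm floor. Origin: centre of its underside, z up. Four 10 mm square holes at x = +-43, y = +-68 mm. Bare places with brass pads to press on: x = +-40, y = +-44 mm; parts taller than 3 mm stand only within 23 mm of the board's long centre line.
- sink (a point): top centre of the board's silvery finned heat sink, which stands in the middle of the board: 30 mm in the board's x, 50 mm in its y, from the board's top face (z = 4 mm) to z = 40 mm. Grip it across its 30 mm; the grip may reach down to near the board.
- plug (a point): top centre of the white plug socket (44 by 12 mm, 10 mm high) at the middle of the board's -y end, at y = -73 mm, z = 14 mm.
- base: fixed white opened base of a stereo microscope, open side up. Origin: under the centre of its shallow pan (150 mm in x, 200 mm in y, walls 18 mm high), z up. Four blue barbed snap posts stand in the pan at x = +-43, y = +-68 mm. Next to the pan, over y = -100 to -175 mm, is a deck with its top at z = 30 mm that carries the lever. A board fully home has its top at z = 24 mm.
- jog_lever (a joint): angle (rad) of the momentary lever: 0 upright, positive leaning to the base's +x, stops at +-0.6; a spring (0.45 N m/rad) recentres it. Pivot in the base's frame: x = 0, y = -137.5, z = 30 mm. A 10 mm steel rod with a 20 mm black ball, 76 mm tall above the pivot in all.
- jog_tip (a point): centre of the lever's black ball, 66 mm above the pivot.
- tag_green: green disc, 24 mm across, 4 mm thick, fixed on the deck 55 mm from the lever's pivot, on the base's +x or -x side of it (differs from run to run). Origin: centre of its underside.
- tag_grey: grey disc of the same size on the opposite side of the lever.
- tray: fixed white plastic tray, 250 mm (x) by 280 mm (y) outside, walls 5 mm thick and 35 mm high, floor 5 mm thick. Origin: centre of its underside.
- jar: bystander: amber specimen jar, 64 mm across, 90 mm high, standing. Origin: centre of its foot.
- driver: bystander: screwdriver, 190 mm long, lying on the table.
- dish: bystander: white shallow dish, 84 mm across, 18 mm high. Origin: centre of its foot.
- hole1 (a point): centre of the board's hole at x = 43, y = 68 mm in the board's frame, at the underside. It belongs on post1.
- post1 (a point): centre of the shoulder top of the post at x = 43, y = 68, z = 20 mm in the base's frame. Every post: an 18 mm wide shoulder; above it a pointed 6 mm pin up to z = 37 mm, with spring barbs on its +y and -y sides flaring to 6.3 mm from the axis (foot at z = 25.5, slope up to 33 mm). A board laid on rests on the slopes; each post takes about 4 to 7 N straight down to snap.
- hole2 (a point): centre of the board's hole at x = 43, y = -68 mm in the board's frame, at the underside. It belongs on post2.
- post2 (a point): centre of the shoulder top of the post at x = 43, y = -68, z = 20 mm in the base's frame.
- hole3 (a point): centre of the board's hole at x = -43, y = 68 mm in the board's frame, at the underside. It belongs on post3.
- post3 (a point): centre of the shoulder top of the post at x = -43, y = 68, z = 20 mm in the base's frame.
- hole4 (a point): centre of the board's hole at x = -43, y = -68 mm in the board's frame, at the underside. It belongs on post4.
- post4 (a point): centre of the shoulder top of the post at x = -43, y = -68, z = 20 mm in the base's frame.
Things that resemble listed ones, but are neither listed nor needed, are in the scene too. What is meant by the board is not orange, and is the smaller of those in its own colour.

How it is judged:
On the way, in this order (a step that is already met when the one before it is completed fails the run):
1. the board is down on all four shoulders, socket towards the lever (z of hole1 in the frame of post1 below 0.0013 m and horizontal distance between hole1 and post1 below 0.005 m and z of hole2 in the frame of post2 below 0.0013 m and horizontal distance between hole2 and post2 below 0.005 m and z of hole3 in the frame of post3 below 0.0013 m and horizontal distance between hole3 and post3 below 0.005 m and z of hole4 in the frame of post4 below 0.0013 m and horizontal distance between hole4 and post4 below 0.005 m), for 0.2 s.
2. with the board home, the lever is held over towards the green disc (more than 0.3 rad for 0.6 s) (all of step 1 and ((x of tag_green in the frame of base above 0 m and value of joint jog_lever above 0.3 rad) or (x of tag_green in the frame of base below 0 m and value of joint jog_lever below -0.3 rad))), for 0.6 s.
At the end, for the whole second after the job is handed in: Every hole of the board lies within 1.3 mm above the shoulder of its own post (hole1 on post1 and so on, so the socket is towards the lever) and within 5 mm of its axis, the board at rest, and the lever is upright within 0.08 rad (all of step 1 and value of joint jog_lever between -0.08 and 0.08 rad and linear speed of board below 0.02 m/s); the robot touches nothing.
It fails at once if the lever is tilted towards the grey disc (more than 0.2 rad) ((x of tag_green in the frame of base above 0 m and value of joint jog_lever below -0.2 rad) or (x of tag_green in the frame of base below 0 m and value of joint jog_lever above 0.2 rad)).
It fails at once if a bystander is moved more than 30 mm or the jar is tipped (distance of any of jar, driver, dish from where it was at the start of the episode above 0.03 m or angle between jar's own z axis and vertical above 0.4 rad).
It also fails if it takes over 72 s, if anything falls off the work surface, if the arm or the gripper's body presses on something with over 40 N, if the wrist force passes 120 N, or if a joint passes its speed limit or range.

## Working session

There is one attempt and no reset: what is moved stays moved. The work goes in short steps, Python scripts to look and compute and a shell command to move; the robot and the scene stay as the last step left them, time stands still between calls to the robot, and variables do not carry over. Pictures are saved under pics/ and viewed, at most 10 in all, crops included, and the job is handed in when it is done.

```bash
mkdir -p pics; cat > h.py <<'E'
import numpy as np, cv2
from scipy.spatial.transform import Rotation as R
from cell import readout, vision, arm
def grab(n):
    d=vision.get_image(n); d['R']=np.array(d['rotation']); d['K']=np.array(d['camera_matrix']); d['p']=np.array(d['position'])
    if d['R'].shape!=(3,3): d['R']=R.from_rotvec(d['R']).as_matrix()
    return d
def rays(d,uv):
    uv=np.asarray(uv,float).reshape(-1,1,2)
    k=np.array([d['k1'],0,0,0,0.])
    s=cv2.undistortPoints(uv,d['K'],k).reshape(-1,2)
    return np.c_[s[:,0],-s[:,1],-np.ones(len(s))]@d['R'].T
def onplane(d,uv,z):
    r=rays(d,uv); t=(z-d['p'][2])/r[:,2]; return d['p']+r*t[:,None]
def cloud(d,uv):
    uv=np.asarray(uv).reshape(-1,2); z=d['z_map'][uv[:,1].astype(int),uv[:,0].astype(int)]
    return d['p']+rays(d,uv)*z[:,None]
E
python3 - <<'E'
from h import *
for n in('top','side'):
    d=grab(n); cv2.imwrite(f'pics/{n}0.png',d['pixels']); print(n,d['p'],d['R'],d['K'],d['k1'])
s=readout.observe();print(s['position'],s['ee_rot'],s['force'],s['clock'],s['width'],arm.tcp_to_grasp)
E
```

```text
top [0.31958677 0.00595781 1.28071818] [[ 1.19072314e-02  9.91524770e-01 -1.29370968e-01]
 [-9.99928154e-01  1.19856771e-02 -1.72219701e-04]
 [ 1.37983854e-03  1.29363724e-01  9.91596250e-01]] [[404.57391538   0.         320.46505907]
 [  0.         404.57391538 193.20273197]
 [  0.           0.           1.        ]] 0.024912418315083066
side [-0.07269815  0.7003211   0.81195279] [[-0.78557027  0.3846625  -0.48467938]
 [-0.61867001 -0.50252436  0.60391778]
 [-0.01125867  0.77427646  0.63274735]] [[368.19349441   0.         319.62839699]
 [  0.         368.19349441 202.14823832]
 [  0.           0.           1.        ]] -0.058554395447243016
[ 0.25165134 -0.57162018  0.22605258] [-3.07302110e+00 -6.46512765e-01  6.46904105e-04] [ 0.37429699 -0.04240252  0.52476115] 0.1 1.0006508826199259 -0.0188
```

View pics/top0.png

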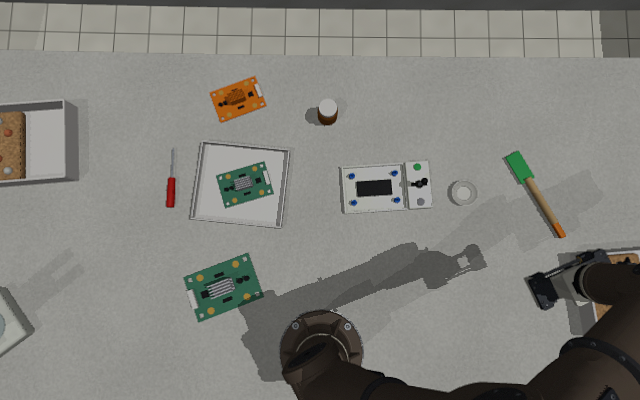

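View pics/side0.png

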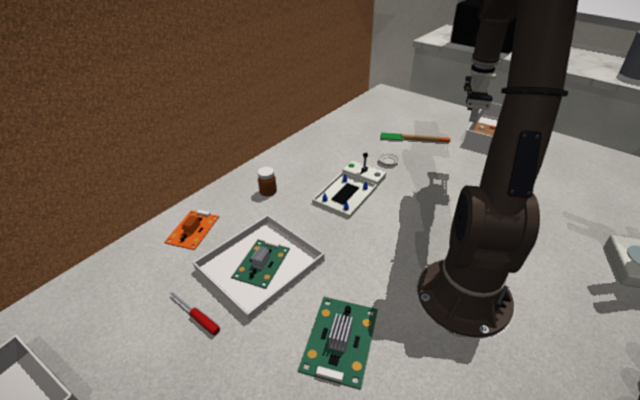

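The top view shows the board in the tray at about (245,185), with its white socket at the right end (268,187). The base is at (385,188), the lever at (420,184), and the green disc at (417,167), on the +x side. The larger green decoy is at (222,287), the jar at (327,110), and the dish at (462,192).

```bash
cat > meas.py <<'E'
from h import *
def blobs(m,amin=4):
    n,l,s,c=cv2.connectedComponentsWithStats(m.astype(np.uint8)); return [(s[i,4],c[i],l==i) for i in range(1,n) if s[i,4]>=amin]
def fit(P,Q): # yaw,t with P=R Q+t
    pc,qc=P.mean(0),Q.mean(0); p,q=P-pc,Q-qc
    a=np.arctan2((q[:,0]*p[:,1]-q[:,1]*p[:,0]).sum(),(q*p).sum()); M=np.array([[np.cos(a),-np.sin(a)],[np.sin(a),np.cos(a)]])
    return a,pc-M@qc,np.linalg.norm(p-q@M.T,axis=1)
def board(d,z=0.009,win=None):
    h=cv2.cvtColor(d['pixels'],cv2.COLOR_BGR2HSV); m=cv2.inRange(h,(65,80,30),(95,255,255))>0
    if win is not None: w=np.zeros_like(m); w[win[1]:win[3],win[0]:win[2]]=1; m&=w
    c=max(blobs(m),key=lambda b:b[0]); cs,_=cv2.findContours(c[2].astype(np.uint8),cv2.RETR_EXTERNAL,cv2.CHAIN_APPROX_NONE)
    q=onplane(d,max(cs,key=len).reshape(-1,2).astype(float),z)[:,:2]
    return cv2.minAreaRect((q*1000).astype(np.float32))
def pads(d,win,z):
    h=cv2.cvtColor(d['pixels'],cv2.COLOR_BGR2HSV); m=cv2.inRange(h,(12,100,90),(32,255,255))>0
    w=np.zeros_like(m); w[win[1]:win[3],win[0]:win[2]]=1
    b=blobs(m&w); return [(x[0],onplane(d,[x[1]],z)[0]) for x in b]
def blue(d,win,z):
    h=cv2.cvtColor(d['pixels'],cv2.COLOR_BGR2HSV); m=cv2.inRange(h,(100,110,40),(125,255,255))>0
    w=np.zeros_like(m); w[win[1]:win[3],win[0]:win[2]]=1
    b=blobs(m&w); return [(x[0],x[1],onplane(d,[x[1]],z)[0]) for x in b]
E
python3 - <<'E'
from meas import *
np.set_printoptions(precision=4,suppress=True)
T=grab('top');S=grab('side')
for d,wb,wp in((T,(205,150,285,220),(335,155,410,220)),(S,(225,230,295,295),(305,165,390,220))):
    print('board',board(d,.009,wb))
    for x in pads(d,wb,.009):print(x)
    for x in blue(d,wp,.028):print(x)
crop=np.vstack([cv2.resize(T['pixels'][145:235,185:445],(780,270),interpolation=cv2.INTER_CUBIC),cv2.resize(S['pixels'][140:300,160:420],None,fx=2,fy=2)[:,:520].repeat(1,1) if 0 else cv2.resize(S['pixels'][145:255,290:550],(780,330),interpolation=cv2.INTER_CUBIC)])
cv2.imwrite('pics/crop1.png',crop)
E
```

```text
board ((512.1613159179688, 248.203369140625), (107.07515716552734, 157.98898315429688), 17.712100982666016)
(np.int32(19), array([0.5634, 0.2181, 0.009 ]))
(np.int32(20), array([0.5368, 0.3012, 0.009 ]))
(np.int32(20), array([0.4872, 0.1943, 0.009 ]))
(np.int32(20), array([0.4607, 0.2787, 0.009 ]))
(np.int32(24), array([394.3333, 172.875 ]), array([ 0.5502, -0.2251,  0.028 ]))
(np.int32(25), array([351.36, 175.76]), array([ 0.5394, -0.0902,  0.028 ]))
(np.int32(26), array([396.6923, 199.4615]), array([ 0.4662, -0.2314,  0.028 ]))
(np.int32(23), array([353.5652, 202.1739]), array([ 0.4561, -0.0972,  0.028 ]))
board ((507.2494812011719, 251.64053344726562), (105.57688903808594, 155.75955200195312), 17.647008895874023)
(np.int32(14), array([0.5622, 0.2208, 0.009 ]))
(np.int32(18), array([0.4843, 0.1963, 0.009 ]))
(np.int32(24), array([0.5337, 0.3045, 0.009 ]))
(np.int32(23), array([0.4579, 0.2797, 0.009 ]))
(np.int32(20), array([344.55, 177.9 ]), array([ 0.5421, -0.2134,  0.028 ]))
(np.int32(20), array([365.25, 185.35]), array([ 0.4573, -0.2209,  0.028 ]))
(np.int32(20), array([324.35, 197.7 ]), array([ 0.5299, -0.0766,  0.028 ]))
(np.int32(27), array([345.4444, 205.5926]), array([ 0.4485, -0.0859,  0.028 ]))
```

View pics/crop1.png

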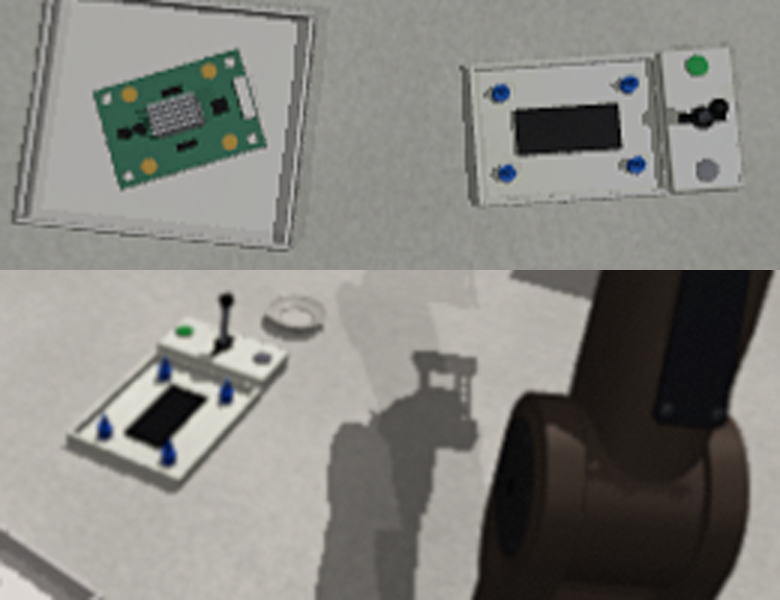

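Camera disagreement is about 3–4 mm. I'll use the discs, whose height is known, to check the bias at the base, and start moving towards the board in an arc.

```bash
cat >> h.py <<'E'
def go(x,y,z,yawx=None):
    """tool-frame shift in units from measured pose; yawx = wanted world angle (deg) of tool x"""
    s=readout.observe(); M=R.from_rotvec(s['ee_rot']).as_matrix(); sh=M.T@(np.array([x,y,z])-s['position'])/.04
    a=np.degrees(np.arctan2(M[1,0],M[0,0])); print('clock',round(s['clock'],2),'pos',s['position'].round(4) if hasattr(s['position'],'round') else s['position'],'toolx',a.round(2),'tilt',M[2].round(4),'F',np.round(s['force'],2),'w',round(s['width'],3))
    print('shift units',sh.round(3)); 
    if yawx is not None: print('turn units',round(-((yawx-a+180)%360-180)/4,3))
E
python3 - <<'E'
from meas import *
np.set_printoptions(precision=4,suppress=True)
for n,wg in(('top',(400,155,435,215)),('side',(340,155,400,195))):
    d=grab(n); h=cv2.cvtColor(d['pixels'],cv2.COLOR_BGR2HSV); w=np.zeros(h.shape[:2],bool); w[wg[1]:wg[3],wg[0]:wg[2]]=1
    g=(cv2.inRange(h,(45,90,60),(80,255,255))>0)&w
    for b in blobs(g): print(n,'green',b[0],b[1],onplane(d,[b[1]],.034))
    m=(cv2.inRange(h,(0,0,80),(180,60,165))>0)&w
    for b in blobs(m,15): print(n,'grey',b[0],b[1],onplane(d,[b[1]],.034))
    k=(cv2.inRange(h,(0,0,0),(180,255,50))>0)&w
    for b in blobs(k,6): print(n,'black',b[0],b[1],onplane(d,[b[1]],.096))
E
python3 -m creep '[[0.98,-0.1,0,-0.87,1],[0.98,-0.1,0,-0.87,1],[0.98,-0.1,0,-0.87,1],[0.98,-0.1,0,-0.87,1],[0.98,-0.1,0,-0.87,1],[0.98,-0.1,0,-0.87,1],[0.98,-0.1,0,-0.87,1],[0.98,-0.1,0,-0.87,1],[0.98,-0.1,0,-0.87,1],[0.98,-0.1,0,-0.87,1],[0.98,-0.1,0,-0.87,1],[0.98,-0.1,0,-0.87,1]]'
python3 -m creep '[[0.98,-0.1,0,-0.87,1],[0.98,-0.1,0,-0.87,1],[0.98,-0.1,0,-0.87,1],[0.98,-0.1,0,-0.87,1],[0.98,-0.1,0,-0.87,1],[0.98,-0.1,0,-0.87,1],[0.98,-0.1,0,-0.87,1],[0.98,-0.1,0,-0.87,1],[0.98,-0.1,0,-0.87,1],[0.98,-0.1,0,-0.87,1],[0.98,-0.1,0,-0.87,1],[0,0,0,0,1]]'
python3 -c "
from h import *
go(.510,.2495,.10,107.4)"
```

```text
top green 38 [417.  166.5] [[ 0.5702 -0.295   0.034 ]]
top grey 1104 [416.5906 183.7563] [[ 0.5155 -0.2928  0.034 ]]
top grey 62 [420.3226 201.129 ] [[ 0.4612 -0.3033  0.034 ]]
top black 81 [420.     182.6049] [[ 0.5093 -0.288   0.096 ]]
side green 12 [351.1667 164.9167] [[ 0.5665 -0.2913  0.034 ]]
side grey 378 [363.4286 177.6111] [[ 0.484  -0.2495  0.034 ]]
side grey 148 [388.0743 162.7838] [[ 0.4623 -0.3896  0.034 ]]
side grey 23 [376.8261 174.1304] [[ 0.4569 -0.298   0.034 ]]
side grey 27 [345.4074 183.2963] [[ 0.5159 -0.1813  0.034 ]]
side black 8 [364.875 155.875] [[ 0.5095 -0.2914  0.096 ]]
side black 15 [363.7333 169.4667] [[ 0.4651 -0.2151  0.096 ]]
side black 131 [348.0382 189.7023] [[ 0.4424 -0.0878  0.096 ]]
clock: 1.8
position: [0.5575, -0.2233, 0.2267]
ee_rot: [2.64, 1.702, 0.0]
force: [0.2, -0.4, -1.3]
width: 0.998
gripper_force: 0.0
clock: 3.3
position: [0.5646, 0.2052, 0.2269]
ee_rot: [-1.929, -2.477, -0.002]
force: [0.4, 0.4, 0.1]
width: 0.998
gripper_force: 0.0
clock 3.3 pos [0.5646 0.2052 0.2269] toolx 104.18 tilt [ 0.0022  0.     -1.    ] F [0.37 0.37 0.09] w 0.998
shift units [ 1.401 -1.052  3.177]
turn units -0.806
```

```bash

python3 -m creep '[[0,0,0,-0.8,1],[0.7,-0.5,0.5,0,1],[0.6,-0.5,0.5,0,1],[0,0,0.9,0,1],[0,0,0.9,0,1],[0,0,0.5,0,1],[0,0,0,0,1]]'
python3 -c "
from h import *
go(.510,.2495,.015,107.4)"
```

```text
clock: 4.18
position: [0.5123, 0.2375, 0.0933]
ee_rot: [-1.87, -2.524, 0.005]
force: [0.2, -0.2, 0.9]
width: 1.002
gripper_force: 0.0
clock 4.17 pos [0.5123 0.2375 0.0933] toolx 106.93 tilt [-0.0011 -0.003  -1.    ] F [ 0.18 -0.18  0.86] w 1.002
shift units [0.306 0.038 1.958]
turn units -0.118
```

```bash

python3 -m creep '[[0.3,0.04,0.2,-0.12,1],[0,0,0.8,0,1],[0,0,0.6,0,1],[0,0,0.2,0,1],[0,0,0,0,1],[0,0,0,0,1]]'
python3 -c "
from h import *
go(.510,.2495,.015,107.4)"
```

```text
clock: 4.92
position: [0.5115, 0.2516, 0.0238]
ee_rot: [1.858, 2.533, 0.003]
force: [0.4, -0.2, 0.6]
width: 1.001
gripper_force: 0.0
clock 4.92 pos [0.5115 0.2516 0.0238] toolx 107.48 tilt [ 4.0e-04  1.8e-03 -1.0e+00] F [ 0.35 -0.2   0.57] w 1.001
shift units [-0.039 -0.052  0.221]
turn units 0.021
```

```bash

python3 -m creep '[[0,0,0.2,0,1],[0,0,0,0,1],[0,0,0,0,0.6],[0,0,0,0,0.2],[0,0,0,0,0.2],[0,0,0,0,0.2],[0,0,0,0,0.2],[0,0,0,0,0.2]]' 15
python3 -m creep '[[0,0,0,0,0.1],[0,0,0,0,0.1]]' 35
python3 -c "
from h import *
go(.510,.2495,.015,107.4)"
```

```text
clock: 5.92
position: [0.5108, 0.2509, 0.0147]
ee_rot: [1.858, 2.533, -0.0]
force: [0.6, 0.3, 0.4]
width: 0.398
gripper_force: 0.0
clock: 6.18
position: [0.5107, 0.2509, 0.0147]
ee_rot: [-1.858, -2.533, 0.0]
force: [-0.4, -0.1, 0.6]
width: 0.324
gripper_force: 35.0
clock 6.17 pos [0.5107 0.2509 0.0147] toolx 107.48 tilt [-1.e-04 -2.e-04 -1.e+00] F [-0.38 -0.11  0.56] w 0.324
shift units [-0.028 -0.027 -0.008]
turn units 0.02
```

```bash

python3 -m creep '[[0,0,-0.4,0,0.1],[0,0,-0.8,0,0.1],[0,0,-0.9,0,0.1],[0,0,-0.6,0.8,0.1],[-0.7,0,0,0.8,0.1],[-0.9,0,0,0.8,0.1],[-0.9,0,0,0.8,0.1],[0,0,0,0,0.1]]'
python3 -c "
from h import *
go(.5033,-.1584,.12,94.5)"
```

```text
clock: 7.18
position: [0.5302, 0.149, 0.1234]
ee_rot: [2.134, 2.303, -0.002]
force: [1.1, 0.6, -1.8]
width: 0.325
gripper_force: 35.0
clock 7.17 pos [0.5302 0.149  0.1234] toolx 94.37 tilt [-2.1e-03  2.0e-04 -1.0e+00] F [ 1.12  0.65 -1.79] w 0.325
shift units [-7.611 -1.256  0.1  ]
turn units -0.034
```

```bash

python3 -m creep '[[-0.6,-0.1,0,0,0.1],[-0.9,-0.2,0,0,0.1],[-0.9,-0.2,0,0,0.1],[-0.9,-0.2,0,0,0.1],[-0.9,-0.2,0,0,0.1],[-0.9,-0.2,0,0,0.1],[-0.9,-0.2,0,0,0.1],[-0.9,-0.1,0.3,0,0.1],[-0.5,-0.06,0.3,0,0.1],[-0.2,0,0.2,0,0.1],[0,0,0,0,0.1],[0,0,0,0,0.1]]'
python3 - <<'E'
from meas import *
go(.5033,-.1584,.07,94.5)
np.set_printoptions(precision=4,suppress=True)
T=grab('top');S=grab('side')
cv2.imwrite('pics/hov.png',np.vstack([cv2.resize(T['pixels'][140:240,325:455],(780,600),interpolation=cv2.INTER_CUBIC)[:300*2:2][:300],cv2.resize(S['pixels'][130:230,290:550],(780,300),interpolation=cv2.INTER_CUBIC)]))
E
```

```text
clock: 8.68
position: [0.4967, -0.1532, 0.091]
ee_rot: [-2.126, -2.312, -0.001]
force: [-0.8, -0.3, -2.4]
width: 0.322
gripper_force: 35.0
clock 8.68 pos [ 0.4967 -0.1532  0.091 ] toolx 94.81 tilt [ 7.e-04  4.e-04 -1.e+00] F [-0.81 -0.28 -2.44] w 0.322
shift units [-0.143  0.154  0.525]
turn units 0.077
```

View pics/hov.png

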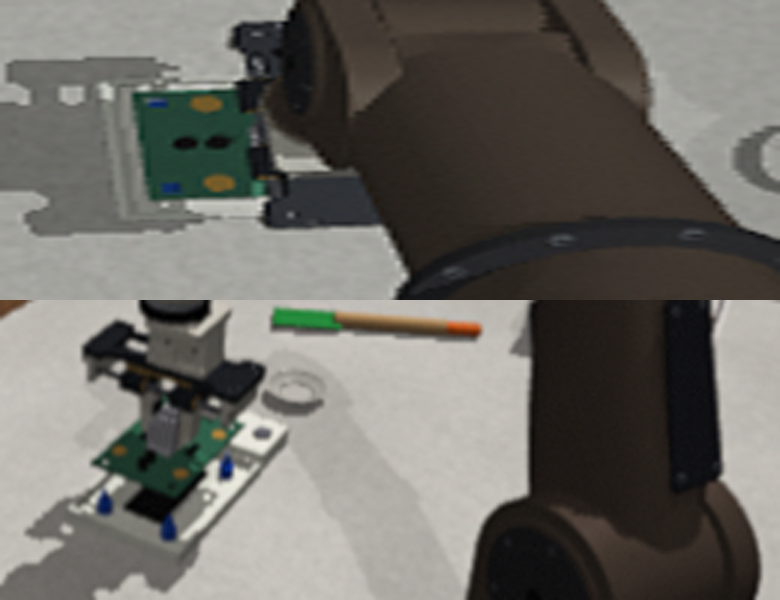

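The holes already look roughly over the blue posts, and two or three pads are visible in each view. I'll now measure how the held board lies relative to the base.

```bash
cat > held.py <<'E'
from meas import *
np.set_printoptions(precision=4,suppress=True)
def held(base={'top':(.5047,-.162),'side':(.5007,-.1575)}):
    s=readout.observe(); z=s['position'][2]-.0147+.009; t=s['position'][:2]; out=[]
    for n,w in(('top',(335,145,375,220)),('side',(310,150,385,205))):
        d=grab(n); P=[p for p in pads(d,w,z)]
        for a,p in P: print(n,a,p)
        P=np.array([p[:2] for a,p in P if a>=5])
        M=R.from_rotvec(s['ee_rot']).as_matrix(); a=np.arctan2(M[1,0],M[0,0])-np.pi/2; Rz=np.array([[np.cos(a),-np.sin(a)],[np.sin(a),np.cos(a)]])
        N=np.array([[.04,.044],[-.04,.044],[.04,-.044],[-.04,-.044]])
        D=(P-t)@Rz; I=[np.argmin(np.linalg.norm(N-q,axis=1)) for q in D]
        f=fit(P,N[I]); c=(P-N[I]@Rz.T).mean(0)
        print(n,'fit yaw',np.degrees(f[0]),'res',f[2],'centre(toolyaw)',c,'toolyaw',np.degrees(a),'-> board minus base',c-np.array(base[n]))
if __name__=='__main__':held()
E
python3 held.py
```

```text
top 21 [ 0.535  -0.1086  0.0854]
top 20 [ 0.4551 -0.1152  0.0854]
top fit yaw 4.659967814817481 res [0.0001 0.0001] centre(toolyaw) [ 0.4987 -0.1557] toolyaw 4.787593544415412 -> board minus base [-0.006   0.0063]
side 11 [ 0.4615 -0.202   0.0854]
side 6 [ 0.5334 -0.1071  0.0854]
side 7 [ 0.4527 -0.1129  0.0854]
side fit yaw 5.02222186485478 res [0.0007 0.0005 0.0011] centre(toolyaw) [ 0.497  -0.1542] toolyaw 4.787593544415412 -> board minus base [-0.0037  0.0033]
```

```bash

python3 -m creep '[[-0.135,0.13,0.2,0.05,0.1],[0,0,0.4,0,0.1],[0,0,0.3,0,0.1],[0,0,0,0,0.1],[0,0,0,0,0.1],[0,0,0,0,0.1]]'
python3 - <<'E'
from held import *
go(.5033,-.1584,.05,94.5)
held()
T=grab('top');S=grab('side')
cv2.imwrite('pics/hov2.png',np.hstack([cv2.resize(T['pixels'][160:215,335:375],(400,550),interpolation=cv2.INTER_CUBIC),cv2.resize(S['pixels'][150:220,310:360],(393,550),interpolation=cv2.INTER_CUBIC)]))
E
```

```text
clock: 9.62
position: [0.5021, -0.1599, 0.0551]
ee_rot: [2.132, 2.306, 0.001]
force: [0.3, -0.0, -0.7]
width: 0.326
gripper_force: 35.0
clock 9.62 pos [ 0.5021 -0.1599  0.0551] toolx 94.48 tilt [-0.0003  0.0008 -1.    ] F [ 0.3  -0.01 -0.67] w 0.326
shift units [0.035 0.032 0.128]
turn units -0.004
top 20 [ 0.5412 -0.115   0.0494]
top 21 [ 0.4608 -0.1213  0.0494]
top fit yaw 4.425587354705481 res [0.0003 0.0003] centre(toolyaw) [ 0.5044 -0.162 ] toolyaw 4.484835359791823 -> board minus base [-0.0003 -0.    ]
side 12 [ 0.4661 -0.2082  0.0494]
side 6 [ 0.5385 -0.1142  0.0494]
side 6 [ 0.4582 -0.1192  0.0494]
side fit yaw 4.543927352023543 res [0.0006 0.0004 0.001 ] centre(toolyaw) [ 0.5021 -0.1608] toolyaw 4.484835359791823 -> board minus base [ 0.0014 -0.0033]
```

View pics/hov2.png

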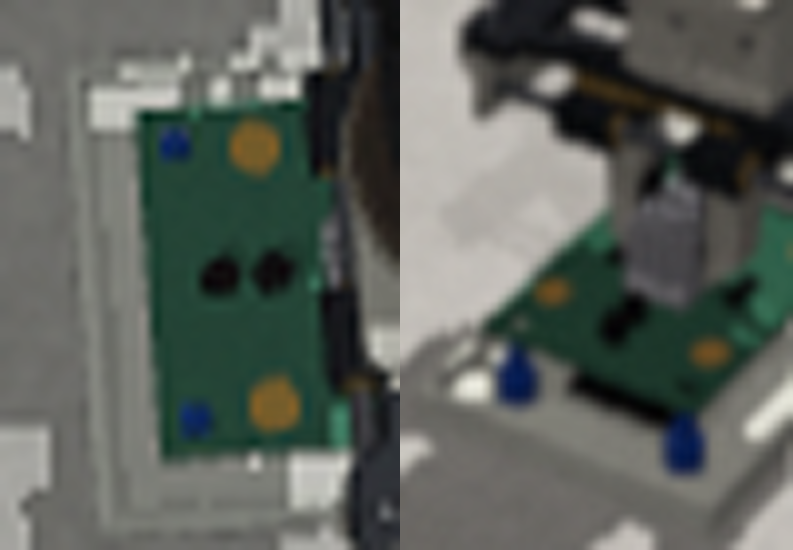

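The top view shows both +y posts well centred in their holes. I'll nudge the board slightly and lower it onto the barb slopes with a firm grip.

```bash

python3 -m creep '[[0.02,0,0.1,0,0.1],[0,0,0.1,0,0.1],[0,0,0.1,0,0.1],[0,0,0,0,0.1],[0,0,0,0,0.1]]' 58
python3 -m creep '[[0,0,0.05,0,0.1],[0,0,0.05,0,0.1],[0,0,0,0,0.1],[0,0,0,0,0.1]]'
python3 -c "
from held import *
go(.5033,-.1584,.03,94.5)
held()"
```

```text
clock: 10.45
position: [0.5018, -0.159, 0.0427]
ee_rot: [-2.133, -2.307, 0.0]
force: [0.6, 0.2, -2.0]
width: 0.324
gripper_force: 58.0
clock: 10.95
position: [0.5023, -0.1602, 0.039]
ee_rot: [2.133, 2.304, -0.0]
force: [1.2, -5.6, 0.9]
width: 0.322
gripper_force: 58.0
clock 10.95 pos [ 0.5023 -0.1602  0.039 ] toolx 94.43 tilt [-0.0013  0.0011 -1.    ] F [ 1.24 -5.58  0.89] w 0.322
shift units [0.044 0.028 0.224]
turn units -0.017
top 17 [ 0.5409 -0.1155  0.0333]
top 17 [ 0.461  -0.1218  0.0333]
top fit yaw 4.538113303612459 res [0.0001 0.0001] centre(toolyaw) [ 0.5043 -0.1625] toolyaw 4.432569913155872 -> board minus base [-0.0004 -0.0005]
side 12 [ 0.4654 -0.2084  0.0333]
side 6 [ 0.5375 -0.113   0.0333]
side 4 [ 0.4578 -0.1197  0.0333]
side fit yaw 5.2038624660139705 res [0.0003 0.0003] centre(toolyaw) [ 0.5015 -0.1607] toolyaw 4.432569913155872 -> board minus base [ 0.0008 -0.0032]
```

```bash

python3 -m creep '[[-0.03,0,0,0,0.1],[0,0,0,0,0.1],[0,0,0,0,0.1]]'
python3 -m creep '[[-0.01,0,0.05,0,0.1],[0,0,0,0,0.1],[0,0,0,0,0.1]]'
python3 -m creep '[[0,0,0.05,0,0.1],[0,0,0,0,0.1],[0,0,0,0,0.1]]'
```

```text
clock: 11.42
position: [0.5021, -0.1605, 0.0388]
ee_rot: [2.133, 2.306, 0.0]
force: [0.8, -4.6, -0.0]
width: 0.325
gripper_force: 58.0
clock: 11.8
position: [0.5024, -0.1606, 0.0372]
ee_rot: [2.132, 2.306, 0.001]
force: [0.8, -2.4, 5.2]
width: 0.321
gripper_force: 58.0
clock: 12.18
position: [0.5027, -0.1606, 0.0367]
ee_rot: [2.131, 2.305, 0.001]
force: [-5.1, -1.9, 26.9]
width: 0.321
gripper_force: 58.0
```

```bash

python3 -m creep '[[0,0,0.04,0,0.1],[0,0,0,0,0.1],[0,0,0,0,0.1]]'
python3 -m creep '[[0,0,0.04,0,0.1],[0,0,0,0,0.1],[0,0,0,0,0.1]]'
python3 -m creep '[[0,0,0.04,0,0.1],[0,0,0,0,0.1],[0,0,0,0,0.1]]'
```

```text
clock: 12.55
position: [0.5032, -0.16, 0.0343]
ee_rot: [2.13, 2.306, 0.003]
force: [0.4, 0.7, 13.0]
width: 0.327
gripper_force: 58.0
clock: 12.92
position: [0.5028, -0.1599, 0.0321]
ee_rot: [2.132, 2.306, 0.002]
force: [1.5, -0.8, 7.1]
width: 0.329
gripper_force: 58.0
clock: 13.3
position: [0.503, -0.1605, 0.0307]
ee_rot: [2.132, 2.305, 0.002]
force: [0.8, -2.3, 9.8]
width: 0.321
gripper_force: 58.0
```

```bash

python3 -m creep '[[0,0,0.04,0,0.1],[0,0,0,0,0.1],[0,0,0,0,0.1]]'
python3 -m creep '[[0,0,0.03,0,0.1],[0,0,0,0,0.1],[0,0,0,0,0.1]]'
python3 -m creep '[[0,0,0.03,0,0.1],[0,0,0,0,0.1],[0,0,0,0,0.1]]'
python3 - <<'E'
from held import *
go(.5033,-.1584,.03,94.5)
held()
E
```

```text
clock: 13.68
position: [0.5031, -0.1609, 0.0293]
ee_rot: [2.132, 2.305, 0.002]
force: [0.5, -4.1, 11.1]
width: 0.325
gripper_force: 58.2
clock: 14.05
position: [0.5031, -0.161, 0.0292]
ee_rot: [2.131, 2.304, 0.001]
force: [-4.4, -3.8, 29.2]
width: 0.323
gripper_force: 58.0
clock: 14.42
position: [0.5031, -0.161, 0.0291]
ee_rot: [2.131, 2.304, 0.001]
force: [-9.3, -1.6, 44.3]
width: 0.322
gripper_force: 58.0
clock 14.43 pos [ 0.5031 -0.161   0.0291] toolx 94.47 tilt [-0.0022  0.0026 -1.    ] F [-9.27 -1.58 44.32] w 0.322
shift units [ 0.064  0.011 -0.022]
turn units -0.007
top 16 [ 0.5414 -0.1162  0.0234]
top 17 [ 0.4617 -0.1225  0.0234]
top fit yaw 4.522304165092143 res [0. 0.] centre(toolyaw) [ 0.505  -0.1632] toolyaw 4.470042797537855 -> board minus base [ 0.0003 -0.0012]
side 11 [ 0.4671 -0.2088  0.0234]
side 5 [ 0.5381 -0.115   0.0234]
side 5 [ 0.459  -0.1222  0.0234]
side fit yaw 5.2149195358013065 res [0.0008 0.0006 0.0004] centre(toolyaw) [ 0.5025 -0.1622] toolyaw 4.470042797537855 -> board minus base [ 0.0018 -0.0047]
```

```bash

python3 -m creep '[[0,0,-0.09,0,0.1],[0,0,0,0,0.1],[0,0,0,0,0.7],[0,0,0,0,0.7],[0,0,0,0,0.7],[0,0,-0.4,0,0.7],[0,0,-0.8,0,0.7],[0,0,-0.2,0,0],[0,0,0,0,0],[0,0,0,0,0]]' 20
python3 - <<'E'
from h import *
c=np.array([.503,-.161]); a=np.radians(4.5); M=np.array([[np.cos(a),-np.sin(a)],[np.sin(a),np.cos(a)]])
for q in((.04,.044),(-.04,.044),(-.04,-.044),(.04,-.044)): 
    p=c+M@q; print(q,p); go(*p,.04,94.5)
T=grab('top');S=grab('side')
cv2.imwrite('pics/rel.png',np.hstack([cv2.resize(T['pixels'][155:220,335:400],(400,400),interpolation=cv2.INTER_CUBIC),cv2.resize(S['pixels'][150:220,310:380],(400,400),interpolation=cv2.INTER_CUBIC)]))
E
```

```text
clock: 15.78
position: [0.5013, -0.1607, 0.085]
ee_rot: [-2.132, -2.306, 0.001]
force: [0.4, 0.2, -0.4]
width: 0.42
gripper_force: 0.0
(0.04, 0.044) [ 0.53942449 -0.11399727]
clock 15.78 pos [ 0.5013 -0.1607  0.085 ] toolx 94.48 tilt [ 2.e-04 -1.e-03 -1.e+00] F [ 0.44  0.17 -0.38] w 0.42
shift units [1.089 1.042 1.124]
turn units -0.006
(-0.04, 0.044) [ 0.45967111 -0.120274  ]
clock 15.78 pos [ 0.5013 -0.1607  0.085 ] toolx 94.48 tilt [ 2.e-04 -1.e-03 -1.e+00] F [ 0.44  0.17 -0.38] w 0.42
shift units [ 1.088 -0.958  1.126]
turn units -0.006
(-0.04, -0.044) [ 0.46657551 -0.20800273]
clock 15.78 pos [ 0.5013 -0.1607  0.085 ] toolx 94.48 tilt [ 2.e-04 -1.e-03 -1.e+00] F [ 0.44  0.17 -0.38] w 0.42
shift units [-1.112 -0.957  1.125]
turn units -0.006
(0.04, -0.044) [ 0.54632889 -0.201726  ]
clock 15.78 pos [ 0.5013 -0.1607  0.085 ] toolx 94.48 tilt [ 2.e-04 -1.e-03 -1.e+00] F [ 0.44  0.17 -0.38] w 0.42
shift units [-1.111  1.043  1.123]
turn units -0.006
```

View pics/rel.png

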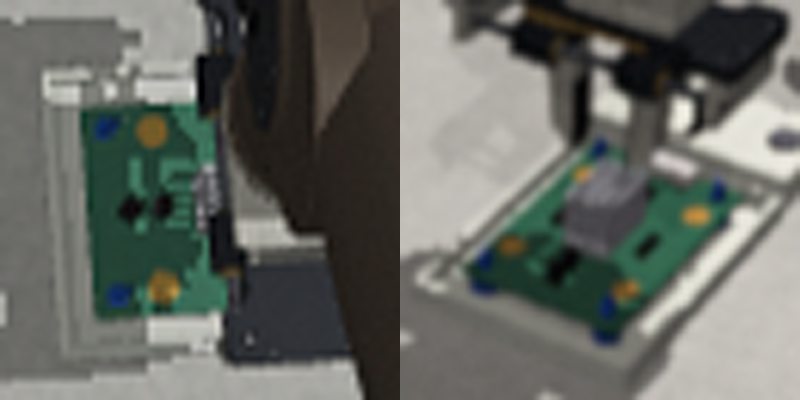

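All four pins come up through the holes, with the sink and socket on the lever side. I'll now press each brass pad with closed fingers.

```bash

python3 -m creep '[[0.55,0.5,0,0,0],[0.54,0.54,0,0,0],[0,0,0.7,0,0],[0,0,0.5,0,0],[0,0,0.15,0,0],[0,0,0.1,0,0],[0,0,0.1,0,0],[0,0,0.04,0,0],[0,0,0,0,0],[0,0,0,0,0]]' 20
```

```text
clock: 17.12
position: [0.5404, -0.1141, 0.0242]
ee_rot: [2.132, 2.305, 0.001]
force: [-6.6, 0.6, 22.1]
width: 0.002
gripper_force: 11.3
```

```bash

python3 -m creep '[[0,0,-0.7,0,0],[0,0,-0.7,0,0],[0,-0.7,0,0,0],[0,-0.7,0,0,0],[0,-0.6,0.2,0,0],[0,0,0.7,0,0],[0,0,0.3,0,0],[0,0,0.1,0,0],[0,0,0.1,0,0],[0,0,0,0,0],[0,0,0,0,0]]'
python3 -m creep '[[0,0,-0.7,0,0],[0,0,-0.7,0,0],[-0.8,0,0,0,0],[-0.8,0,0,0,0],[-0.6,0,0.2,0,0],[0,0,0.7,0,0],[0,0,0.3,0,0],[0,0,0.1,0,0],[0,0,0.1,0,0],[0,0,0,0,0],[0,0,0,0,0]]'
python3 -m creep '[[0,0,-0.7,0,0],[0,0,-0.7,0,0],[0,0.7,0,0,0],[0,0.7,0,0,0],[0,0.6,0.2,0,0],[0,0,0.7,0,0],[0,0,0.3,0,0],[0,0,0.1,0,0],[0,0,0.1,0,0],[0,0,0,0,0],[0,0,0,0,0]]'
```

```text
clock: 18.5
position: [0.4608, -0.1201, 0.0241]
ee_rot: [2.131, 2.306, -0.0]
force: [-8.5, 1.5, 29.7]
width: 0.007
gripper_force: 14.8
clock: 19.88
position: [0.4675, -0.2075, 0.0241]
ee_rot: [2.131, 2.306, -0.0]
force: [-6.0, 2.7, 23.7]
width: 0.002
gripper_force: 11.8
clock: 21.25
position: [0.5469, -0.2017, 0.0242]
ee_rot: [2.132, 2.305, -0.0]
force: [-6.5, 1.9, 17.9]
width: 0.004
gripper_force: 8.9
```

All four pads bottom out at z = 0.024 under load, so the board is home. Next I'll go to the grey side of the lever, so that I push it towards green (+x).

```bash

python3 -m creep '[[0,0,-0.7,0,0],[0,0,-0.9,0,0],[0,0,-0.9,0,0],[0,-0.8,-0.1,0,0],[0,-0.9,0,0,0],[0,-0.8,0,0,0],[-0.8,0,0,0,0],[-0.8,0,0,0,0],[-0.6,0,0,0,0],[0,0,0,0,0]]'
python3 - <<'E'
from meas import *
np.set_printoptions(precision=4,suppress=True)
go(.4538,-.298,.076,94.5)
d=grab('side'); cv2.imwrite('pics/lev.png',cv2.resize(d['pixels'][110:230,290:440],(750,600),interpolation=cv2.INTER_CUBIC))
E
```

```text
clock: 22.5
position: [0.4538, -0.2995, 0.1266]
ee_rot: [2.136, 2.302, -0.001]
force: [-0.1, 0.0, -0.3]
width: 0.006
gripper_force: 0.0
clock 22.5 pos [ 0.4538 -0.2995  0.1266] toolx 94.29 tilt [-0.0015  0.0009 -1.    ] F [-0.08  0.02 -0.33] w 0.006
shift units [0.038 0.002 1.265]
turn units -0.052
```

View pics/lev.png

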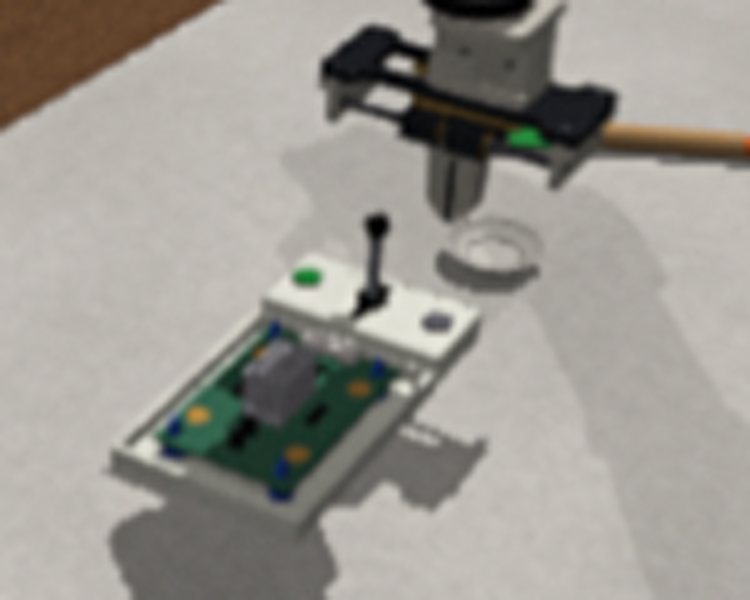

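The board is flat in the pan, and the lever (376,230) is upright with the gripper on the grey side of it. Now lower and push.

```bash

python3 -m creep '[[0.03,0,0.6,0,0],[0,0,0.65,0,0],[0,0.4,0,0,0],[0,0.3,0,0,0],[0,0.2,0,0,0],[0,0,0,0,0]]'
python3 -m creep '[[0,0.2,0,0,0],[0,0.2,0,0,0],[0,0,0,0,0]]'
python3 -m creep '[[0,0.2,0,0,0],[0,0.1,0,0,0],[0,0,0,0,0]]'
python3 - <<'E'
from meas import *
np.set_printoptions(precision=4,suppress=True)
go(.52,-.298,.076,94.5)
d=grab('side'); cv2.imwrite('pics/lev2.png',cv2.resize(d['pixels'][130:190,320:400],(800,600),interpolation=cv2.INTER_CUBIC))
E
```

```text
clock: 23.3
position: [0.491, -0.293, 0.0766]
ee_rot: [2.131, 2.307, 0.001]
force: [-0.3, 0.1, 0.7]
width: 0.009
gripper_force: 0.2
clock: 23.68
position: [0.5061, -0.292, 0.0758]
ee_rot: [-2.133, -2.307, 0.0]
force: [-0.9, -1.1, 1.0]
width: 0.005
gripper_force: 0.9
clock: 24.05
position: [0.5174, -0.2909, 0.0755]
ee_rot: [-2.132, -2.306, 0.001]
force: [-3.9, -0.5, -0.9]
width: 0.003
gripper_force: 1.9
clock 24.05 pos [ 0.5174 -0.2909  0.0755] toolx 94.48 tilt [ 0.0004 -0.0011 -1.    ] F [-3.85 -0.52 -0.89] w 0.003
shift units [-0.181  0.051 -0.012]
turn units -0.004
```

View pics/lev2.png

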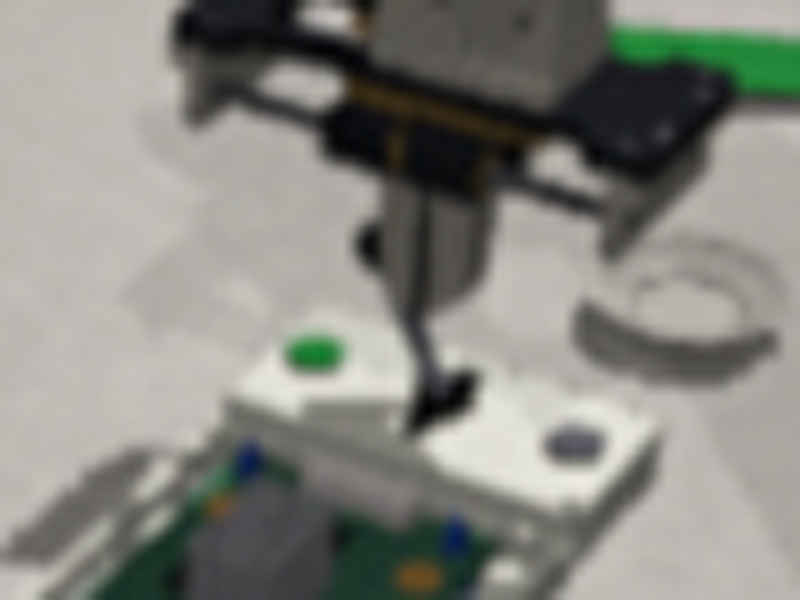

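```bash

python3 -m creep '[[-0.05,0.1,0,0,0],[0,0,0,0,0],[0,0,0,0,0],[0,0,0,0,0],[0,0,0,0,0],[0,0,0,0,0],[0,0,0,0,0],[0,0,0,0,0],[0,0,0,0,0]]'
python3 - <<'E'
from meas import *
np.set_printoptions(precision=4,suppress=True)
go(.52,-.298,.076,94.5)
d=grab('side'); cv2.imwrite('pics/lev3.png',cv2.resize(d['pixels'][140:190,335:385],(500,500),interpolation=cv2.INTER_CUBIC))
h=cv2.cvtColor(d['pixels'],cv2.COLOR_BGR2HSV)
E
```

```text
clock: 25.22
position: [0.5219, -0.2927, 0.0759]
ee_rot: [2.133, 2.306, -0.0]
force: [-4.4, 0.4, -1.8]
width: 0.006
gripper_force: 2.1
clock 25.23 pos [ 0.5219 -0.2927  0.0759] toolx 94.48 tilt [-0.  0. -1.] F [-4.43  0.4  -1.8 ] w 0.006
shift units [-0.128 -0.056 -0.001]
turn units -0.005
```

View pics/lev3.png

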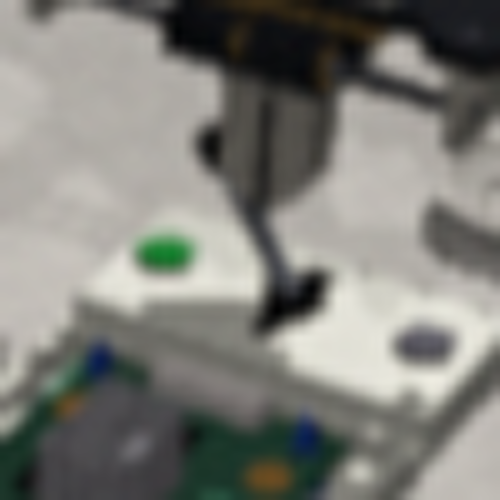

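The rod leans clearly towards green at roughly 0.45 rad and was held for over 1 s. Now ease it back upright, move clear, and check.

```bash

python3 -m creep '[[0,-0.15,0,0,0],[0,-0.15,0,0,0],[0,-0.15,0,0,0],[0,-0.15,0,0,0],[0,-0.15,0,0,0],[0,-0.3,0,0,0],[0,-0.6,0,0,0],[0,-0.5,0,0,0],[0,0,-0.8,0,0],[0,0,-0.9,0,0],[0,0,-0.6,0,0],[0,0,0,0,0]]'
python3 - <<'E'
from meas import *
go(.45,-.298,.16,94.5)
d=grab('side'); cv2.imwrite('pics/fin.png',cv2.resize(d['pixels'][110:230,290:440],(750,600),interpolation=cv2.INTER_CUBIC))
E
```

```text
clock: 26.78
position: [0.4368, -0.3, 0.1697]
ee_rot: [2.131, 2.304, 0.001]
force: [-0.2, 0.4, -0.5]
width: 0.008
gripper_force: 0.0
clock 26.77 pos [ 0.4368 -0.3     0.1697] toolx 94.47 tilt [-0.0024  0.003  -1.    ] F [-0.18  0.37 -0.54] w 0.008
shift units [0.025 0.332 0.244]
turn units -0.008
```

View pics/fin.png

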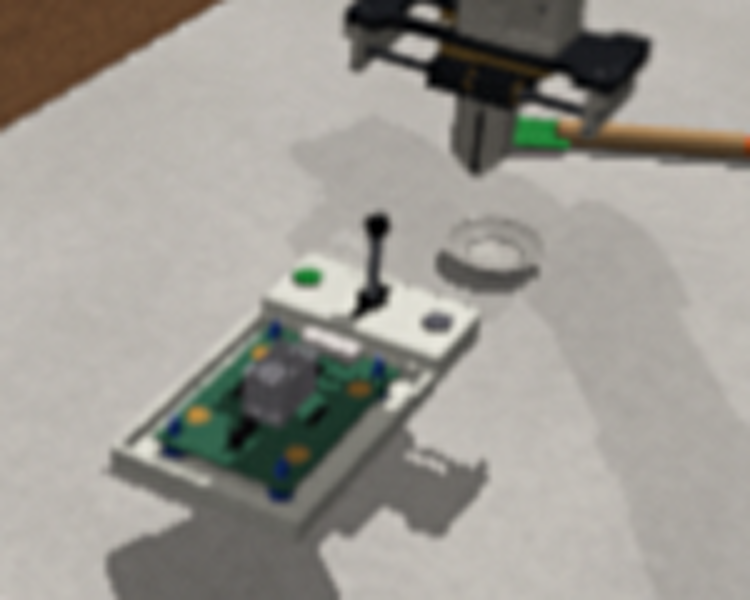

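The lever is upright again (ball at (376,226)), the board is flat with its socket towards the lever (330,340), and the gripper is clear. Handing in.

```bash
python3 -c "
from cell import sign_off
print(sign_off())"
```

```text
the job is handed in; nothing more can be done
None
```

I handed the job in at about 27 s: the board is home on all four posts with its socket towards the lever, and I held the lever over towards the green disc for about 1 s. It sprang back upright, the gripper is clear, the arm never went near the jar, screwdriver or dish, and sign-off returned no verdict.

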